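# Trial-lift a cylinder head with a lever jack, then hold it up

## Robot

A 6-joint arm with a two-finger parallel gripper is mounted at the origin on the work surface. World frame = base frame: x ahead of the robot, y to its left, z up, the work surface at z = 0. Lengths are in m, angles in degrees, forces in N, time in s.
With the tool pointing down it reaches from about 0.375 to 0.9 m from the base axis. Payload 3.1 kg.
Tool frame: the origin (TCP) lies between the finger pads; the fingertips stand 11 mm ahead of it and the grasp point (between the pads) lies 8 mm behind it; z points along the fingers, y is the direction in which the jaws open and shut (so a half turn about z gives the same grasp; the last joint's range is limited). The gripper opens to 87 mm and grips with 3 to 60 N. Pads are 19 mm wide; open, the fingers measure 117 mm over their backs; the gripper's body (75 mm by 190 mm) begins 51 mm behind the grasp point.
Start: joints at [55.033, 30.224, 82.088, -0, 67.689, -10.227], TCP at [0.262, 0.568, 0.234] pointing down, gripper open.
Joint ranges: [-176.69, 176.69], [-43.24, 126.21], [12.49, 139.97], [-82, 262], [0, 151.66], [-163.58, 163.58]. Speed limits (degrees/s): [159.86, 159.86, 180, 180, 180, 180].

## Interface

Orientations are given as a 3x3 rotation matrix whose columns are the frame's x, y, z axes.
In Python, from rig import bot, vision gives the robot as it stands. The module is installed in compiled form; this text tells all that it offers.
- The arm moves only by the tool jog_arm, never from a script. Its argument "rows" is a list of rows, each an object with "dp": the shift along the tool's x, y, z in mm, a list of three; "turn": the turn, a rotation vector about the tool's x, y, z in degrees, a list of three; "grip": the opening, from 0 (shut) to 1 (fully open). A call has 1 to 10 rows; each row is the pose to reach, as a shift and turn from the pose commanded when the call began, along the tool's axes at that moment; what a row does not reach only later rows make up. A row lasts 1/10 s, in which the tool goes at most 50 mm and 8.59 degrees, less where a joint would pass 70% of its speed; a pose out of reach is approached as far as the arm can. A call with a gripper value outside its range is refused whole. The fingers move at their own pace and stop on an object; the grip force is fixed at half the most. Time passes only in rows, so rows that repeat a pose let the fingers close. It gives the time, the measured TCP pose, the force and the opening at its end, in the units of the state.
- bot.read_state(): the state, without advancing time (a new reading comes with each control period).
- vision.capture(name): name is "scene" or "side" or "wrist"; returns (picture, depth): 400x640x3 uint8, red, green, blue; 400x640 float32, m along the optical axis (not along the pixel's ray), 0 where there is no reading.
- vision.camera_info(name): a dict with "vertical_fov" (degrees; the focal length in pixels is half the picture's height over the tangent of half this angle, whatever the lens; pixels are square), "cx", "cy" (the principal point, pixels), "k1" (the pictures are not rectified: a ray, as slopes to the right and down, at radius r is drawn at 1 + k1 r^2 times it, then the intrinsics apply), "position" and "rotation" of the camera in the world. Camera axes: x right, y down, z forward; pixel columns grow to the right and rows downward; lengths in m; the calibration is good to about 2 mm. A picture is of the moment at which its call begins: read the wrist's pose just before it. camera_info takes no time and is no camera call; for the wrist camera it gives the pose at the moment of the call.
- bot.hand_in(): hands the job in, once; it reports no verdict.
The state is a dict: "time_s": time; "joint_positions": joint angles; "qvel": joint speeds; "tau": joint torques, N m; "position": TCP position; "tcp_rot": TCP orientation; "force": force on the tool from outside, world axes, zero at the start; "moment": the same for the moment, N m; "opening": opening from 0.0 (shut) to 1.0 (fully open).
Only numpy, scipy, OpenCV 4.12 (cv2) and the standard library are available. Lean on these libraries where they do the work, as an engineer would, in place of code of your own. Each camera call takes 0.05 s, during which the arm holds its last target.

## Task

Put the green lever jack flat on the bench with its saddle centred under the yellow-marked lift point of the cylinder head, handle still up. Pump the orange handle fully down once as a trial lift, let it come all the way back up so that the head settles on its wooden rest block, then pump it fully down again and finish while holding the handle down, so that the jack alone keeps the head raised. Do not push or lift the head with the arm, and leave the piston, the tin and the spanner where they are.

Things in the scene. Friction and masses are not known exactly. Their poses are not given: they have to be found in the camera images.
- jack: Green lever jack, loose, about 0.9 kg. Origin: on its underside, straight below the saddle's centre; z up; the handle points along its own -x. Base plate 235 x 90 x 10 mm, from 35 mm on the +x side of the origin to 200 mm on the -x side. It carries the saddle, grey carry fin and pump handle.
- jack_carry (a point): Where to grip the jack to carry it: on the upright grey carry fin, 24 mm thick along the jack's y, 44 mm long along its x, top 138 mm above the jack's underside. This point is inside the fin, 120 mm above the underside and 60 mm from the saddle axis on the jack's -x side. Both y sides are free.
- saddle_top (a point): Centre of the top face of the jack's round dark steel saddle (42 mm across), 75 mm above the jack's underside with the handle up. It rises straight up 65.5 mm per radian of handle travel, 38 mm in all, and goes down again with the handle.
- pump_handle (a joint): Pump handle angle: 0 fully up (spring and load return it in about 1 s), 0.58 rad fully down (firm stop). Pivot axis along the jack's y, 98 mm from the saddle axis on the -x side, 75 mm above the underside. At 0 the arm points 0.42 rad above level, at 0.58 it points 0.16 rad below level.
- handle_pad (a point): Centre of the top face of the orange pad (44 mm along the handle, 48 mm along the jack's y, 12 mm thick) at the handle's end, 105 mm from the pivot and 10 mm above the handle's centre line; it turns with the handle. About 3 N here presses it unloaded, 6 to 14 N with the head on the saddle.
- head: Aluminium cylinder head, 118 x 270 x 55 mm, valve gear up to 175 mm over the bench, about 2.8 kg, hinged at its +y end on a fixed grey stand, resting on a wood block. Origin on the hinge, 345 mm along its +y from the lift point, 125 mm high. Seen from the lift point, head and stand begin 85 mm along +y and span x from -28 to +118 mm. Lug and lift point stick out at the -y end.
- lift_point (a point): Marked lift point: on the underside of a flat lug (50 mm wide along the head's x, 14 mm thick, ending 25 mm past the mark on its -y side) at the head's free end, below a yellow disc with a black dot. 90 mm above the bench at rest, about 112 mm when lifted; clear below and on the -x, +x and -y sides.
- piston_mid (a point): Bystander: aluminium piston with dark rings, 72 mm across, 70 mm tall; point at its centre.
- tin_mid (a point): Bystander: blue tin, 64 mm across, 110 mm tall; point at its centre.
- spanner: Bystander: steel spanner lying flat, 170 mm long along its own x.

How it is judged:
By the outcome, as a careful person would: the job done as asked, in the order asked, and still so for the second after the job is handed in, while the arm keeps its last pose, push and grip.
It also fails if it takes over 62 s, if anything falls off the work surface, if the arm or the gripper's body presses on something with over 40 N, if the wrist force passes 120 N, or if a joint passes its speed limit or range.

## Working session

There is one attempt and no reset: what is moved stays moved. The work goes in short steps, Python scripts to look and compute and a tool call to move; the robot and the scene stay as the last step left them, time stands still between calls to the robot, and variables do not carry over. Pictures are saved under pics/ and viewed, and the job is handed in when it is done.

Besides the shell and the picture viewer there is one more tool, called by a JSON object that holds its "fn" and its "kwargs". jog_arm: Moves the arm, as the interface text tells. Its arguments: {"type":"object","properties":{"rows":{"type":"array"}},"required":["rows"]}

```bash
mkdir -p pics
cat > h.py <<'E'
import numpy as np, cv2
from rig import bot, vision
def info(n):
    i=vision.camera_info(n); f=200/np.tan(np.radians(i['vertical_fov'])/2)
    return i,f,np.array(i['position']),np.array(i['rotation'])
def cap(n):
    i=info(n); p,d=vision.capture(n); np.savez(f'{n}.npz',p=p,d=d,f=i[1],pos=i[2],R=i[3],cx=i[0]['cx'],cy=i[0]['cy'],k1=i[0]['k1'])
    return p,d
def load(n): return np.load(f'{n}.npz')
def cloud(n):
    z=load(n);H,W=z['d'].shape
    u,v=np.meshgrid(np.arange(W),np.arange(H))
    K=np.array([[z['f'],0,z['cx']],[0,z['f'],z['cy']],[0,0,1]],float)
    pts=np.stack([u,v],-1).reshape(-1,1,2).astype(np.float64)
    s=cv2.undistortPoints(pts,K,np.array([float(z['k1']),0,0,0])).reshape(H,W,2)
    d=z['d'][...,None]
    P=np.concatenate([s*d,d],-1)@z['R'].T+z['pos']
    P[z['d']==0]=np.nan
    return P
def proj(n,X):
    z=load(n);c=(np.atleast_2d(X)-z['pos'])@z['R']
    s=c[:,:2]/c[:,2:];r=1+z['k1']*(s**2).sum(1,keepdims=True)
    return s*r*z['f']+[z['cx'],z['cy']]
E
python3 - <<'E'
from h import *
for n in ['scene','side','wrist']:
    p,d=cap(n); cv2.imwrite(f'pics/{n}0.png',p[...,::-1]); i=info(n); print(n,i[0])
s=bot.read_state();print(s)
E
```

```text
scene {'vertical_fov': 55.4964261716001, 'cx': 326.00012363198283, 'cy': 204.8402204900579, 'k1': -0.005138570140044488, 'position': array([ 1.24945148, -0.27701923,  1.10163256]), 'rotation': array([[ 0.30415722,  0.7691363 , -0.5620656 ],
       [ 0.9525865 , -0.25064653,  0.17249715],
       [-0.00820598, -0.58788236, -0.80890481]])}
side {'vertical_fov': 47.918312923202556, 'cx': 324.3104137989319, 'cy': 194.64254563954466, 'k1': -0.08393031881593438, 'position': array([ 0.35962286, -0.99748661,  1.03738469]), 'rotation': array([[ 0.97743145, -0.14803427,  0.15071038],
       [-0.21125009, -0.68127948,  0.70087921],
       [-0.00107826, -0.71689896, -0.69717624]])}
wrist {'vertical_fov': 58.216868380550174, 'cx': 322.0396362599624, 'cy': 198.27919586665732, 'k1': -0.03195078616998533, 'position': array([0.18410392, 0.60113653, 0.38442185]), 'rotation': array([[ 0.4193089 ,  0.86500391,  0.27558715],
       [ 0.90784204, -0.3989537 , -0.12906889],
       [-0.00169858,  0.30430934, -0.95257175]])}
{'time_s': 0.15, 'joint_positions': array([ 5.50331617e+01,  3.02663624e+01,  8.21379883e+01,  1.56089498e-04,
        6.76894786e+01, -1.02282583e+01]), 'qvel': array([ 0.03160569, -0.1074989 , -0.20712923,  0.05130723, -0.02142239,
       -0.05953944]), 'tau': array([ 1.14348248e-03, -4.40429378e+01, -1.76843494e+01,  6.33748854e-02,
        5.51542430e-02, -9.49434980e-05]), 'position': array([0.26122355, 0.56720985, 0.23280889]), 'tcp_rot': array([[-9.08226030e-01,  4.18478905e-01, -9.40594358e-04],
       [ 4.18479859e-01,  9.08225088e-01, -1.34056638e-03],
       [ 2.93272645e-04, -1.61115707e-03, -9.99998659e-01]]), 'force': array([0.44149469, 0.11411077, 0.31156046]), 'moment': array([ 0.00951109, -0.01120541, -0.04491147]), 'opening': 0.9961558034153759}
```

View pics/scene0.png

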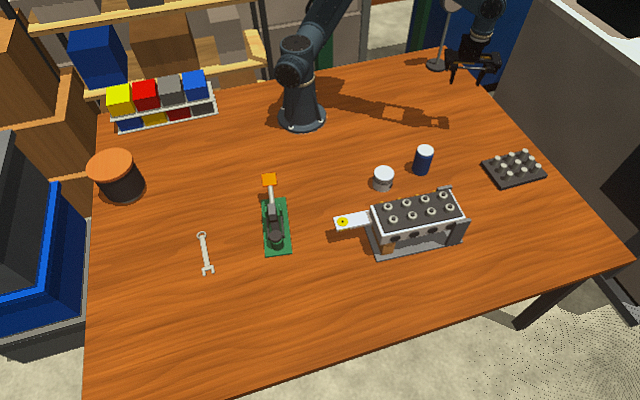

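View pics/side0.png

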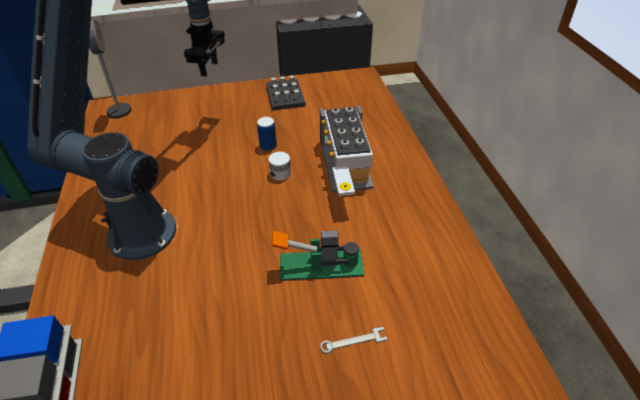

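View pics/wrist0.png

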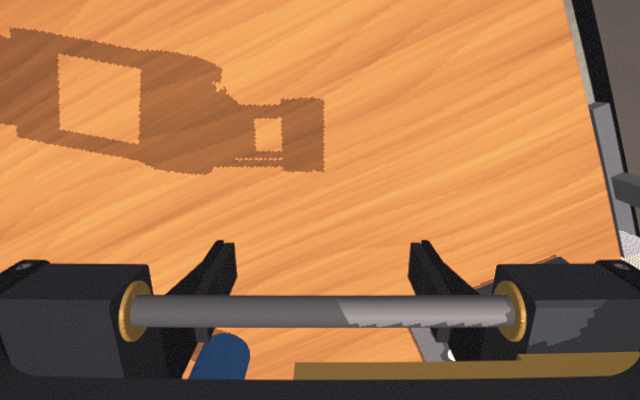

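The scene view shows the jack with its saddle near (276,235) and pad at (269,179). The yellow disc is at (342,222) there and (345,187) in the side view. Next I'll measure positions from the depth clouds.

```bash
cat > m.py <<'E'
from h import *
def seg(n):
    z=load(n);P=cloud(n);hsv=cv2.cvtColor(z['p'],cv2.COLOR_RGB2HSV);h,s,v=[hsv[...,k].astype(int) for k in range(3)]
    with np.errstate(all='ignore'):
        box=(P[...,0]>.25)&(P[...,0]<.85)&(P[...,1]>-.4)&(P[...,1]<.6)
    return P,h,s,v,box
E
python3 - <<'E'
from m import *
np.set_printoptions(precision=4,suppress=True)
for n in ['scene','side']:
    P,h,s,v,b=seg(n)
    # table z
    t=P[b];print(n,'table z med',np.nanmedian(t[:,2]))
    Y=b&(h>24)&(h<34)&(s>150)&(v>120)&(P[...,2]>.08); print('yellow',Y.sum(),P[Y].mean(0),np.argwhere(Y).mean(0)[::-1])
    O=b&(h<18)&(s>200)&(P[...,2]>.07)&(P[...,2]<.16)&(P[...,1]<.0); 
    print('orange',O.sum(),np.median(P[O],0))
    G=b&(h>60)&(h<85)&(s>100);g=P[G];g=g[(g[:,2]<.02)&(g[:,2]>.004)];print('green',len(g),g.min(0),g.max(0))
    r=cv2.minAreaRect((g[:,:2]*1000).astype(np.float32));print(r, cv2.boxPoints(r))
    for nm,zlo,zhi in [('saddle',.066,.085),('fin',.13,.147)]:
        M=b&(s<110)&(P[...,2]>zlo)&(P[...,2]<zhi)&(abs(P[...,0]-g[:,0].mean())<.2)&(abs(P[...,1]-g[:,1].mean())<.08)
        q=P[M]; print(nm,len(q),np.median(q,0) if len(q) else 0,q.min(0),q.max(0))
E
```

```text
scene table z med 0.001443344417243475
yellow 73 [ 0.6336 -0.0359  0.1053] [342.0959 221.2877]
orange 38 [ 0.4244 -0.2076  0.1202]
green 602 [ 0.401  -0.2944  0.0043] [ 0.6372 -0.1779  0.0193]
((518.4122314453125, -235.1336669921875), (86.18405151367188, 233.13400268554688), 81.42390441894531) [[ 396.7226 -260.3611]
 [ 627.2498 -295.1267]
 [ 640.1019 -209.9062]
 [ 409.5746 -175.1407]]
saddle 167 [ 0.5952 -0.2438  0.0748] [ 0.4895 -0.2655  0.0671] [ 0.6195 -0.2045  0.085 ]
fin 96 [ 0.5411 -0.237   0.1379] [ 0.5172 -0.2493  0.1301] [ 0.5622 -0.2229  0.1421]
side table z med 0.0006850682638501748
yellow 63 [ 0.6302 -0.0368  0.105 ] [344.9524 186.0476]
orange 252 [ 0.405  -0.2236  0.1274]
green 1411 [ 0.393  -0.2968  0.0041] [ 0.632  -0.1765  0.02  ]
((512.9325561523438, -238.05313110351562), (93.478759765625, 230.5617218017578), 80.56668853759766) [[ 391.5501 -265.266 ]
 [ 618.9939 -303.0549]
 [ 634.3151 -210.8403]
 [ 406.8712 -173.0513]]
saddle 273 [ 0.5827 -0.2488  0.075 ] [ 0.4749 -0.2703  0.0662] [ 0.6142 -0.208   0.085 ]
fin 129 [ 0.5357 -0.2424  0.1369] [ 0.5147 -0.2534  0.1306] [ 0.5582 -0.2247  0.1416]
```

Run:
```python
from h import *
p=load('scene')['p'];a=cv2.resize(p[160:270,230:350],None,fx=5,fy=5)
cv2.imwrite('pics/sc_crop.png',a[...,::-1])
p=load('side')['p'];a=cv2.resize(p[150:290,255:395],None,fx=4,fy=4)
cv2.imwrite('pics/si_crop.png',a[...,::-1])
```

```text
(no output)
```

View pics/sc_crop.png

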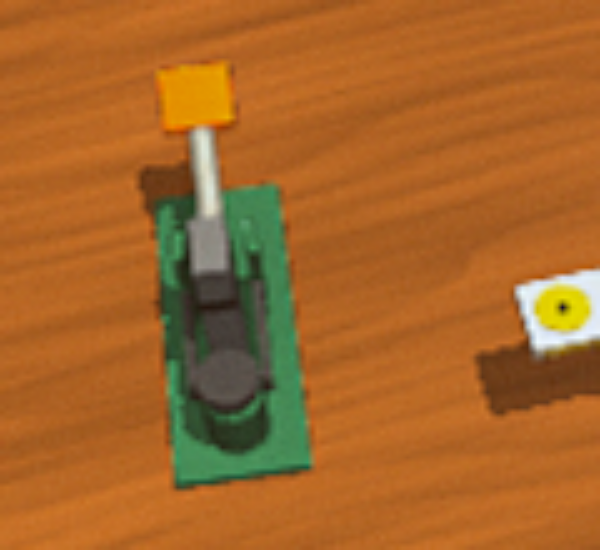

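View pics/si_crop.png

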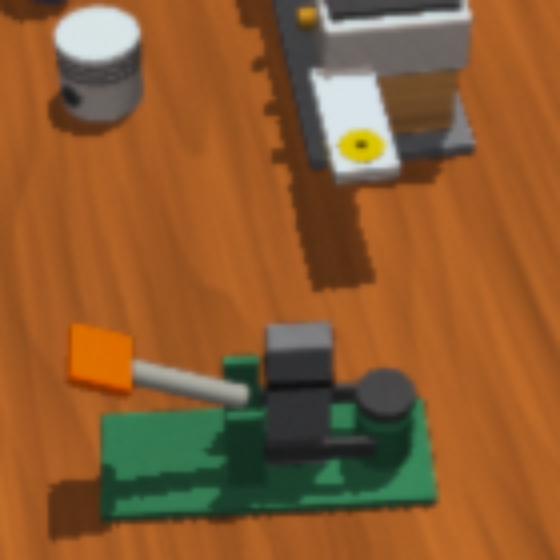

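The crops show the jack at about -9° yaw with its handle toward the robot, and the lug lying clear. I'll do a model-based pose fit, averaging both cameras, and get the head yaw and the bystander positions.

```bash
cat > fit.py <<'E'
from m import *
from scipy.optimize import minimize, least_squares
np.set_printoptions(precision=4,suppress=True)
def plane(n,uv,zz):
    z=load(n);K=np.array([[z['f'],0,z['cx']],[0,z['f'],z['cy']],[0,0,1]],float)
    s=cv2.undistortPoints(np.asarray(uv,float).reshape(-1,1,2),K,np.array([float(z['k1']),0,0,0])).reshape(-1,2)
    d=np.c_[s,np.ones(len(s))]@z['R'].T
    return z['pos']+d*((zz-z['pos'][2])/d[:,2])[:,None]
def pad_top(th=0.):  # in jack frame, with handle angle
    a=.42-th
    return np.array([-.098-.105*np.cos(a)-.010*np.sin(a)*(1)*-1*-1, 0, .075+.105*np.sin(a)+.010*np.cos(a)])
E
python3 - <<'E'
from fit import *
for n in ['scene','side']:
    P,h,s,v,b=seg(n)
    Y=b&(h>22)&(h<36)&(s>120)&(P[...,2]>.08)
    c=np.argwhere(Y).mean(0)[::-1]; print(n,'lift',plane(n,[c],.104))
    lug=b&(s<60)&(v>120)&(abs(P[...,2]-.104)<.004)&(abs(P[...,1]+.03)<.07); lug|=Y
    q=P[lug];r=cv2.minAreaRect((q[:,:2]*1000).astype(np.float32));print('lug',len(q),r)
    # pad, fin top, saddle disc
    O=b&(h<20)&(s>225)&(v>150)&(P[...,2]>.1)&(P[...,2]<.16)&(P[...,1]<-.1);c=np.argwhere(O).mean(0)[::-1];print('pad px',c,O.sum(),plane(n,[c],.127))
    for nm,zlo,zhi,zz in [('saddle',.071,.079,.075),('fin',.134,.143,.138)]:
        M=b&(s<110)&(P[...,2]>zlo)&(P[...,2]<zhi)&(P[...,1]<-.15)&(P[...,0]>(.57 if nm=='saddle' else .5))&(P[...,0]<.65)
        M=cv2.morphologyEx(M.astype(np.uint8),cv2.MORPH_OPEN,np.ones((3,3)))>0
        c=np.argwhere(M).mean(0)[::-1];print(nm,c,M.sum(),plane(n,[c],zz))
    # others
    for nm,X0,X1 in [('tall stuff',.05,.2)]:
        M=b&(P[...,2]>zlo*0+.04)&(P[...,1]>-.06)
        k,l,st,ce=cv2.connectedComponentsWithStats(M.astype(np.uint8))
        for i in range(1,k):
            if st[i,4]>40:
                q=P[l==i];print('comp',st[i,4],q.min(0),q.max(0))
E
```

```text
scene lift [[0.5734 0.0346 0.104 ]]
lug 414 ((487.7037353515625, 192.35455322265625), (238.3345184326172, 855.2841186523438), 17.615514755249023)
pad px [267.9717 179.1604] 106 [[ 0.4112 -0.2212  0.127 ]]
saddle [275.0619 234.6907] 97 [[ 0.5974 -0.2468  0.075 ]]
fin [271.72   208.1333] 75 [[ 0.5395 -0.2364  0.138 ]]
comp 2029 [0.2501 0.4497 0.2667] [0.3329 0.5999 0.5563]
comp 397 [0.4084 0.3131 0.04  ] [0.469  0.3753 0.116 ]
comp 343 [0.4203 0.1447 0.0406] [0.496  0.2162 0.0763]
comp 4528 [ 0.6063 -0.06    0.0401] [0.7764 0.3344 0.18  ]
side lift [[ 0.6307 -0.036   0.104 ]]
lug 346 ((632.2385864257812, -11.928314208984375), (104.08454895019531, 51.17921447753906), 85.91292572021484)
pad px [279.4118 238.7059] 221 [[ 0.4053 -0.2202  0.127 ]]
saddle [350.906  248.3761] 117 [[ 0.5942 -0.2515  0.075 ]]
fin [329.9429 233.9143] 105 [[ 0.5372 -0.2414  0.138 ]]
comp 789 [0.25   0.4626 0.2943] [0.3135 0.6    0.5055]
comp 3105 [ 0.6052 -0.06    0.0402] [0.7731 0.3306 0.179 ]
comp 409 [0.4015 0.3084 0.0405] [0.4655 0.3776 0.1167]
comp 360 [0.4205 0.1427 0.0402] [0.4929 0.2167 0.0766]
```

```bash
cat > go.py <<'E'
from fit import *
from scipy.spatial.transform import Rotation as Ro
import sys
def Rdown(yaw):  # tool x at yaw, z down
    a=np.radians(yaw);x=np.array([np.cos(a),np.sin(a),0]);z=np.array([0,0,-1.]);return np.c_[x,np.cross(z,x),z]
def to(p,yaw):
    s=bot.read_state();R=s['tcp_rot'];d=R.T@(np.array(p)-s['position'])*1000
    t=Ro.from_matrix(R.T@Rdown(yaw)).as_rotvec(degrees=True)
    y=np.degrees(np.arctan2(R[1,0],R[0,0]))
    print('t',s['time_s'],'pos',s['position'],'yaw',y,'F',s['force'],'open',s['opening']);print('dp',d,'turn',t)
if __name__=='__main__': to([float(v) for v in sys.argv[1:4]],float(sys.argv[4]))
E
python3 go.py .53 -.24 .30 -9; python3 go.py .40 .16 .30 70
```

```text
t 0.15 pos [0.2612 0.5672 0.2328] yaw 155.2613470808924 F [0.4415 0.1141 0.3116] open 0.9961558034153759
dp [-581.8911 -620.7592  -66.3617] turn [ -0.0424   0.129  164.2613]
t 0.15 pos [0.2612 0.5672 0.2328] yaw 155.2613470808924 F [0.4415 0.1141 0.3116] open 0.9961558034153759
dp [-296.4298 -311.8714  -66.7757] turn [-0.0871  0.0551 85.2613]
```

{"fn": "jog_arm", "kwargs": {"rows": [{"dp": [-30,-31,-15],"turn": [0,0,8.5],"grip": 1},{"dp": [-60,-62,-30],"turn": [0,0,17],"grip": 1},{"dp": [-90,-93,-45],"turn": [0,0,25.5],"grip": 1},{"dp": [-120,-124,-60],"turn": [0,0,34],"grip": 1},{"dp": [-150,-155,-66],"turn": [0,0,42.5],"grip": 1},{"dp": [-180,-186,-66],"turn": [0,0,51],"grip": 1},{"dp": [-210,-217,-66],"turn": [0,0,59.5],"grip": 1},{"dp": [-240,-250,-66],"turn": [0,0,68],"grip": 1},{"dp": [-270,-280,-66],"turn": [0,0,76.5],"grip": 1},{"dp": [-300,-312,-66],"turn": [0,0,85],"grip": 1}]}}

```text
time_s: 1.15
position: [0.4036, 0.1571, 0.2996]
tcp_rot: [[0.343, 0.939, 0.0], [0.939, -0.343, 0.0], [0.0, 0.0, -1.0]]
force: [1.1, 0.2, -0.4]
opening: 0.997
```

```bash
python3 go.py .53 -.24 .26 -9
```

```text
t 1.15 pos [0.4036 0.1571 0.2996] yaw 69.92276710814758 F [ 1.0756  0.2253 -0.4025] open 0.9973019828858454
dp [-329.6164  255.0566   39.5467] turn [ 0.0002 -0.0208 78.9228]
```

{"fn": "jog_arm", "kwargs": {"rows": [{"dp": [-33,25.5,0],"turn": [0,0,8.5],"grip": 1},{"dp": [-66,51,0],"turn": [0,0,17],"grip": 1},{"dp": [-99,76,0],"turn": [0,0,25.5],"grip": 1},{"dp": [-132,102,0],"turn": [0,0,34],"grip": 1},{"dp": [-165,127,10],"turn": [0,0,42.5],"grip": 1},{"dp": [-198,153,20],"turn": [0,0,51],"grip": 1},{"dp": [-231,178,30],"turn": [0,0,59.5],"grip": 1},{"dp": [-264,204,40],"turn": [0,0,68],"grip": 1},{"dp": [-297,230,40],"turn": [0,0,76],"grip": 1},{"dp": [-330,255,40],"turn": [0,0,79],"grip": 1}]}}

```text
time_s: 2.15
position: [0.5319, -0.2396, 0.2587]
tcp_rot: [[0.988, -0.156, -0.001], [-0.156, -0.988, 0.001], [-0.001, -0.001, -1.0]]
force: [1.1, 0.5, 0.1]
opening: 1.001
```

```bash
python3 - <<'E'
from h import *
p,d=cap('wrist'); cv2.imwrite('pics/wrist1.png',p[...,::-1])
E
python3 go.py .53 -.24 .26 -9
```

```text
t 2.2 pos [ 0.5349 -0.2472  0.2592] yaw -9.182578996839892 F [ 3.4109 -4.867   1.1937] open 1.0000556380126633
dp [-6.0084 -6.3046 -0.8507] turn [ 0.3711 -0.2984 -0.1835]
```

View pics/wrist1.png

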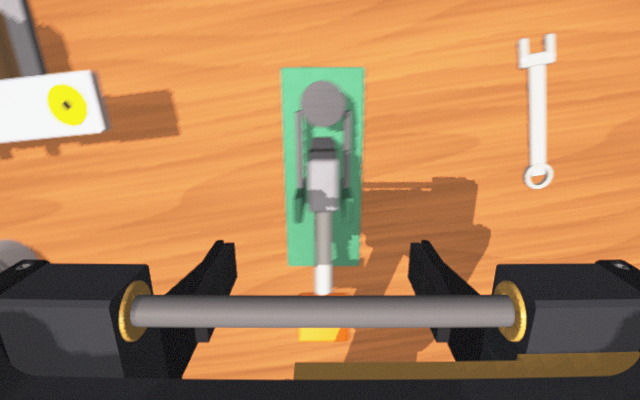

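The wrist view shows the saddle at (323,105), the fin at about (322,180) and the yellow disc at (67,104). The arm was still settling when it was taken, so I'll hold and measure again.

{"fn": "jog_arm", "kwargs": {"rows": [{"dp": [0,0,0],"turn": [0,0,0],"grip": 1},{"dp": [0,0,0],"turn": [0,0,0],"grip": 1},{"dp": [0,0,0],"turn": [0,0,0],"grip": 1}]}}

```text
time_s: 2.5
position: [0.5313, -0.2365, 0.2593]
tcp_rot: [[0.989, -0.151, -0.001], [-0.151, -0.989, 0.001], [-0.001, -0.001, -1.0]]
force: [-1.2, 0.3, -0.7]
opening: 1.007
```

```bash
python3 - <<'E'
from h import *
from rig import bot
s=bot.read_state();print(s['position'],s['qvel'])
p,d=cap('wrist'); cv2.imwrite('pics/wrist2.png',cv2.resize(p[:300],None,fx=1.25,fy=1.25)[...,::-1])
s=bot.read_state();print(s['position'],s['qvel'])
E
python3 - <<'E'
import sys; sys.path.insert(0,'.'); import os; os.chdir('.')
from fit import *
z=load('wrist');P=cloud('wrist');hsv=cv2.cvtColor(z['p'],cv2.COLOR_RGB2HSV).astype(int);h,s,v=hsv[...,0],hsv[...,1],hsv[...,2]
rows=np.arange(400)[:,None]<235
Y=(h>24)&(h<36)&(s>150)&rows
def ctr(M):
    k,l,st,ce=cv2.connectedComponentsWithStats(M.astype(np.uint8));i=1+np.argmax(st[1:,4]);(cnt,_)=cv2.findContours((l==i).astype(np.uint8),0,2);c=max(cnt,key=len);
    r=cv2.minEnclosingCircle(c);return ce[i],st[i,4],r,cv2.fitEllipse(c)
c,n,r,e=ctr(cv2.morphologyEx(Y.astype(np.uint8),cv2.MORPH_CLOSE,np.ones((7,7))));print('disc',c,n,e,plane('wrist',[e[0]],.104))
print('z at', [np.nanmedian(P[a-2:a+3,b-2:b+3,2]) for a,b in [(105,323),(104,30),(250,500)]])
M=(s<90)&(abs(P[...,2]-.075)<.004)&rows&(P[...,1]<-.15)&(P[...,0]>.57)
c,n,r,e=ctr(cv2.morphologyEx(M.astype(np.uint8),cv2.MORPH_OPEN,np.ones((9,9))));print('saddle',c,n,e,plane('wrist',[e[0]],.075))
M=(abs(P[...,2]-.138)<.004)&rows&(P[...,1]<-.15)
c,n,r,e=ctr(M);print('fin',c,n,plane('wrist',[c],.138))
G=(h>60)&(h<90)&(s>60)&rows&(P[...,2]<.02)
q=plane('wrist',np.argwhere(G)[:,::-1],.010);rr=cv2.minAreaRect((q[:,:2]*1000).astype(np.float32));print('plate',rr,cv2.boxPoints(rr))
L=(abs(P[...,2]-.104)<.005)&rows&(P[...,1]>-.12)
q=plane('wrist',np.argwhere(L)[:,::-1],.104);rr=cv2.minAreaRect((q[:,:2]*1000).astype(np.float32));print('lug',rr)
E
```

```text
[ 0.53131493 -0.23646245  0.25934157] [ 0.35182245 -0.45996762 -0.04037656 -0.04167584 -0.15116397  0.04864169]
[ 0.5314329  -0.23644701  0.2595256 ] [ 0.20338737 -0.24178778 -0.27964151 -0.09181051 -0.07604359 -0.03072046]
disc [ 68.3692 103.5854] 1346 ((68.43233489990234, 103.60820770263672), (36.57273864746094, 44.972957611083984), 139.47239685058594) [[ 0.6317 -0.0371  0.104 ]]
z at [np.float64(0.0755561413929225), np.float64(0.10414986324051034), np.float64(0.00044123610785912204)]
saddle [323.532  103.6039] 1530 ((323.5386047363281, 103.65724182128906), (42.01097869873047, 44.58211135864258), 151.437255859375) [[ 0.5963 -0.2492  0.075 ]]
fin [324.0648 184.5994] 1590 [[ 0.5384 -0.2406  0.138 ]]
plate ((535.6737060546875, -239.8802032470703), (88.34732055664062, 190.78382873535156), 81.31138610839844) [[ 434.7035 -269.1366]
 [ 623.2978 -297.9572]
 [ 636.6439 -210.6238]
 [ 448.0496 -181.8032]]
lug ((633.2271118164062, -16.47826385498047), (100.30284118652344, 50.623802185058594), 85.53793334960938)
```

View pics/wrist2.png

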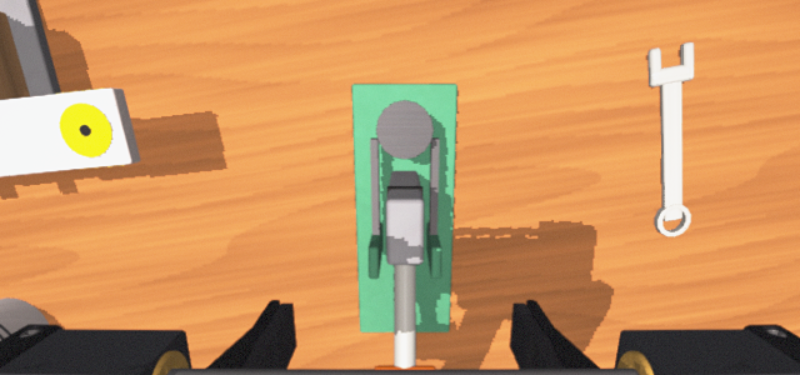

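Both estimates agree: saddle at (0.596,-0.249), yaw -8.7°, lift point at (0.632,-0.037), head yaw about -4.5°. Next is the descent to the fin.

```bash
python3 go.py .5372 -.2401 .113 -8.7; python3 -c "
from fit import *
P=cloud('wrist');z=load('wrist')
a=np.radians(-8.7);o=np.array([.5963,-.2492])
q=(P[...,:2]-o)@np.array([[np.cos(a),-np.sin(a)],[np.sin(a),np.cos(a)]])
x,y,zz=q[...,0],q[...,1],P[...,2]
for lo,hi in [(-.1,-.085),(-.085,-.035)]:
  for s,t in [(.014,.03),(.03,.06),(-.03,-.014),(-.06,-.03)]:
    m=(x>lo)&(x<hi)&(y>s)&(y<t);print(lo,s,m.sum(),np.nanpercentile(zz[m],[50,98,100]))
"
```

```text
t 2.55 pos [ 0.5314 -0.2364  0.2595] yaw -8.648156314070377 F [ 0.6701 -1.2327  0.1004] open 0.9986431072840157
dp [  6.391    2.8399 146.5177] turn [-0.0374  0.0548  0.0518]
-0.1 0.014 297 [0.0804 0.0894 0.0909]
-0.1 0.03 307 [0.0092 0.0119 0.0126]
-0.1 -0.03 293 [0.0823 0.0896 0.09  ]
-0.1 -0.06 298 [0.0092 0.0118 0.0121]
-0.085 0.014 3308 [0.337  0.3568 0.3578]
-0.085 0.03 14239 [0.3361 0.3569 0.3585]
-0.085 -0.03 4657 [0.3469 0.3565 0.3579]
-0.085 -0.06 14819 [0.3413 0.3568 0.3586]
```

{"fn": "jog_arm", "kwargs": {"rows": [{"dp": [3,1.4,30],"turn": [0,0,0],"grip": 1},{"dp": [6.4,2.8,60],"turn": [0,0,0],"grip": 1},{"dp": [6.4,2.8,85],"turn": [0,0,0],"grip": 1},{"dp": [6.4,2.8,105],"turn": [0,0,0],"grip": 1},{"dp": [6.4,2.8,120],"turn": [0,0,0],"grip": 1},{"dp": [6.4,2.8,132],"turn": [0,0,0],"grip": 1},{"dp": [6.4,2.8,140],"turn": [0,0,0],"grip": 1},{"dp": [6.4,2.8,146],"turn": [0,0,0],"grip": 1},{"dp": [6.4,2.8,146],"turn": [0,0,0],"grip": 1},{"dp": [6.4,2.8,146],"turn": [0,0,0],"grip": 1}]}}

```text
time_s: 3.55
position: [0.5382, -0.2419, 0.114]
tcp_rot: [[0.988, -0.152, 0.001], [-0.152, -0.988, -0.001], [0.001, 0.0, -1.0]]
force: [-0.3, 0.8, 0.4]
opening: 0.997
```

```bash
python3 go.py .5372 -.2401 .113 -8.7; python3 -c "
from h import *
for n in ['side','wrist']:
  p,d=cap(n)
  if n=='side': p=cv2.resize(p[180:300,240:400],None,fx=5,fy=5)
  cv2.imwrite(f'pics/{n}3.png',p[...,::-1])"
```

```text
t 3.55 pos [ 0.5382 -0.2419  0.114 ] yaw -8.732214490089987 F [-0.3036  0.7576  0.4393] open 0.9971134816025875
dp [-1.2612 -1.644   1.0345] turn [ 0.0254 -0.0494 -0.0322]
```

View pics/side3.png

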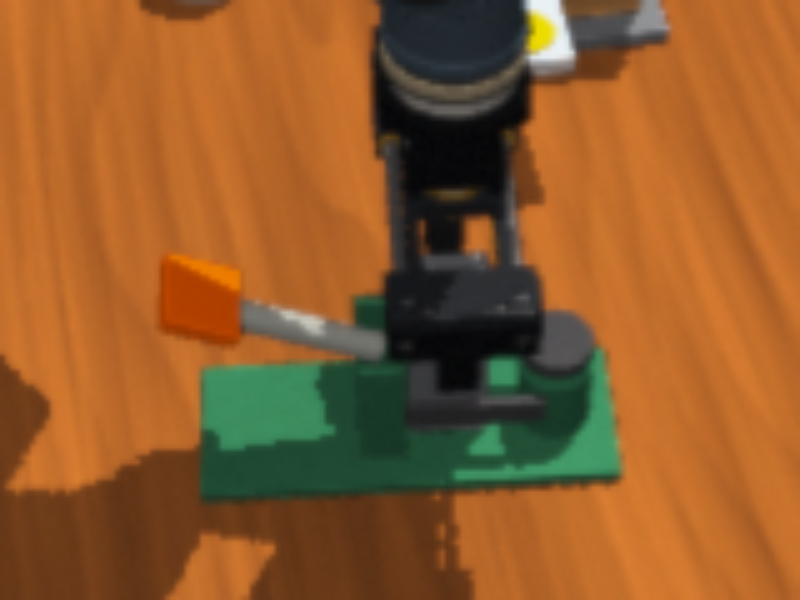

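View pics/wrist3.png

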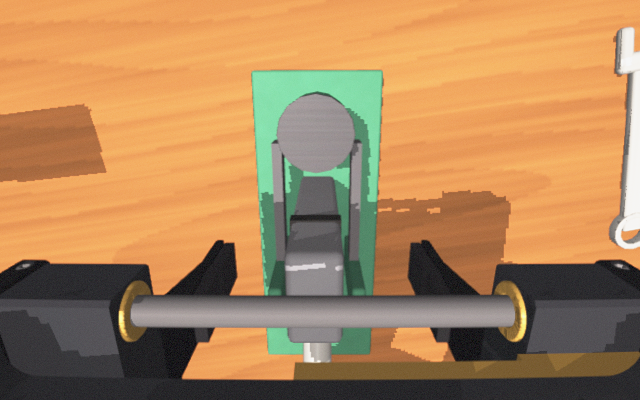

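The fingers straddle the fin. It sits at columns 288–341 between fingers at 236 and 410, about 2 mm off centre, so I'll correct that and close.

{"fn": "jog_arm", "kwargs": {"rows": [{"dp": [-1,-1.6,0],"turn": [0,0,0],"grip": 1},{"dp": [-1,-1.6,0],"turn": [0,0,0],"grip": 0},{"dp": [-1,-1.6,0],"turn": [0,0,0],"grip": 0},{"dp": [-1,-1.6,0],"turn": [0,0,0],"grip": 0},{"dp": [-1,-1.6,0],"turn": [0,0,0],"grip": 0},{"dp": [-1,-1.6,0],"turn": [0,0,0],"grip": 0},{"dp": [-1,-1.6,0],"turn": [0,0,0],"grip": 0},{"dp": [-1,-1.6,0],"turn": [0,0,0],"grip": 0},{"dp": [-1,-1.6,0],"turn": [0,0,0],"grip": 0},{"dp": [-1,-1.6,0],"turn": [0,0,0],"grip": 0}]}}

```text
time_s: 4.65
position: [0.5371, -0.2392, 0.1136]
tcp_rot: [[0.988, -0.153, -0.0], [-0.153, -0.988, 0.002], [-0.0, -0.002, -1.0]]
force: [0.4, 1.4, -4.8]
opening: 0.273
```

{"fn": "jog_arm", "kwargs": {"rows": [{"dp": [0,0,0],"turn": [0,0,0],"grip": 0},{"dp": [0,0,0],"turn": [0,0,0],"grip": 0},{"dp": [0,0,-5],"turn": [0,0,0],"grip": 0},{"dp": [0,0,-10],"turn": [0,0,0],"grip": 0},{"dp": [0,0,-15],"turn": [0,0,0],"grip": 0},{"dp": [0,0,-20],"turn": [0,0,0],"grip": 0},{"dp": [0,0,-25],"turn": [0,0,0],"grip": 0},{"dp": [0,0,-25],"turn": [0,0,0],"grip": 0},{"dp": [0,0,-25],"turn": [0,0,0],"grip": 0},{"dp": [0,0,-25],"turn": [0,0,0],"grip": 0}]}}

```text
time_s: 5.65
position: [0.5369, -0.2399, 0.1384]
tcp_rot: [[0.988, -0.152, -0.001], [-0.152, -0.988, 0.0], [-0.001, -0.0, -1.0]]
force: [-0.7, -0.2, -9.0]
opening: 0.276
```

```bash
python3 go.py .5372 -.2401 .113 -8.7; python3 -c "
from h import *
for n in ['side','wrist']:
  p,d=cap(n)
  if n=='side': p=cv2.resize(p[180:300,240:400],None,fx=5,fy=5)
  cv2.imwrite(f'pics/{n}4.png',p[...,::-1])"
```

```text
t 5.65 pos [ 0.5369 -0.2399  0.1384] yaw -8.739656972477093 F [-0.7472 -0.1994 -9.0474] open 0.2763988718198935
dp [ 0.3608  0.1756 25.3813] turn [-0.0143  0.0314 -0.0397]
```

View pics/side4.png

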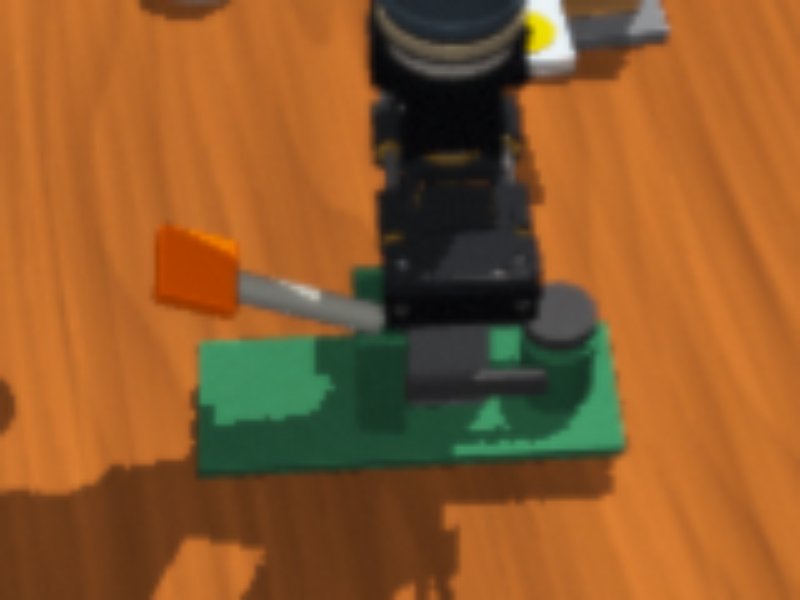

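View pics/wrist4.png

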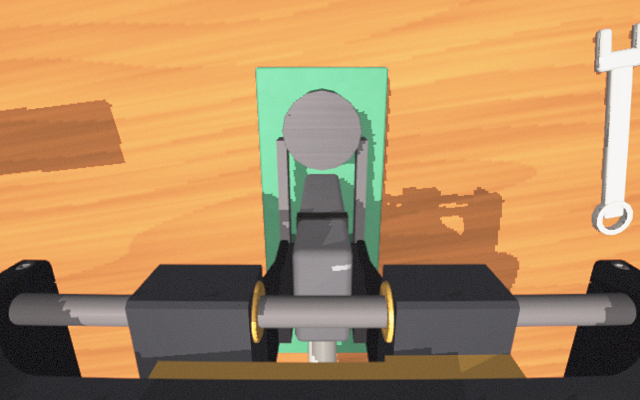

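```bash
cat > sad.py <<'E'
from fit import *
def saddle(h0):
    # h0 expected saddle top height
    z=load('wrist');P=cloud('wrist');hsv=cv2.cvtColor(z['p'],cv2.COLOR_RGB2HSV).astype(int);s=hsv[...,1]
    M=(s<90)&(abs(P[...,2]-h0)<.006)&(np.arange(400)[:,None]<235)
    M=cv2.morphologyEx(M.astype(np.uint8),cv2.MORPH_OPEN,np.ones((15,15)))
    k,l,st,ce=cv2.connectedComponentsWithStats(M);i=1+np.argmax(st[1:,4])
    c=max(cv2.findContours((l==i).astype(np.uint8),0,2)[0],key=len);e=cv2.fitEllipse(c)
    zz=np.nanmedian(P[l==i][:,2]);return e,zz,plane('wrist',[e[0]],zz)[0]
E
python3 - <<'E'
from sad import *
e,zz,c=saddle(.1);s=bot.read_state();print(e,zz,c,s['tcp_rot'].T@(c-s['position'])*1000)
E
python3 go.py .511 -.142 .138 41
```

```text
((319.5674743652344, 129.71971130371094), (62.7704963684082, 76.44068908691406), 38.182987213134766) 0.1005133046501191 [ 0.597  -0.2494  0.1005] [60.868   0.3548 37.7362]
t 5.75 pos [ 0.5369 -0.2398  0.1383] yaw -8.73783665785106 F [ 0.473   0.7849 -7.7349] open 0.2728095299131459
dp [-40.4671 -92.7733   0.3401] turn [ -0.0313   0.0261 -49.7378]
```

{"fn": "jog_arm", "kwargs": {"rows": [{"dp": [-4,-9,0],"turn": [0,0,-5],"grip": 0},{"dp": [-8,-19,0],"turn": [0,0,-10],"grip": 0},{"dp": [-13,-30,0],"turn": [0,0,-16],"grip": 0},{"dp": [-18,-42,0],"turn": [0,0,-22],"grip": 0},{"dp": [-23,-54,0],"turn": [0,0,-29],"grip": 0},{"dp": [-29,-66,0],"turn": [0,0,-36],"grip": 0},{"dp": [-35,-78,0],"turn": [0,0,-42],"grip": 0},{"dp": [-39,-88,0],"turn": [0,0,-47],"grip": 0},{"dp": [-40,-93,0],"turn": [0,0,-50],"grip": 0},{"dp": [-40,-93,0],"turn": [0,0,-50],"grip": 0}]}}

```text
time_s: 6.75
position: [0.5113, -0.141, 0.1385]
tcp_rot: [[0.751, 0.66, -0.001], [0.66, -0.751, 0.001], [-0.0, -0.001, -1.0]]
force: [0.2, -0.2, -9.0]
opening: 0.272
```

{"fn": "jog_arm", "kwargs": {"rows": [{"dp": [0,0,4],"turn": [0,0,0],"grip": 0},{"dp": [0,0,9],"turn": [0,0,0],"grip": 0},{"dp": [0,0,14],"turn": [0,0,0],"grip": 0},{"dp": [0,0,17],"turn": [0,0,0],"grip": 0},{"dp": [0,0,17],"turn": [0,0,0],"grip": 0},{"dp": [0,0,17],"turn": [0,0,0],"grip": 0}]}}

```text
time_s: 7.35
position: [0.5117, -0.1422, 0.1213]
tcp_rot: [[0.752, 0.659, -0.0], [0.659, -0.752, 0.0], [-0.0, -0.0, -1.0]]
force: [-0.2, 0.2, -9.2]
opening: 0.271
```

```bash
python3 go.py .5862 -.0768 .121 41;  python3 - <<'E'
from sad import *
for n in ['side','wrist']:
  p,d=cap(n)
  if n=='side': p=cv2.resize(p[130:280,240:440],None,fx=4,fy=4)
  cv2.imwrite(f'pics/{n}5.png',p[...,::-1])
e,zz,c=saddle(.083);s=bot.read_state();print(e,zz,c,s['tcp_rot'].T@(c-s['position'])*1000)
E
```

```text
t 7.35 pos [ 0.5117 -0.1422  0.1213] yaw 41.24304125983375 F [-0.1966  0.1918 -9.2455] open 0.2705641319020532
dp [99.1069 -0.0373  0.3312] turn [-0.0156  0.0074  0.243 ]
((319.42633056640625, 129.93655395507812), (73.07075500488281, 76.03169250488281), 141.638916015625) 0.08385817613094451 [ 0.5563 -0.1023  0.0839] [59.642  -0.7214 37.8118]
```

View pics/side5.png

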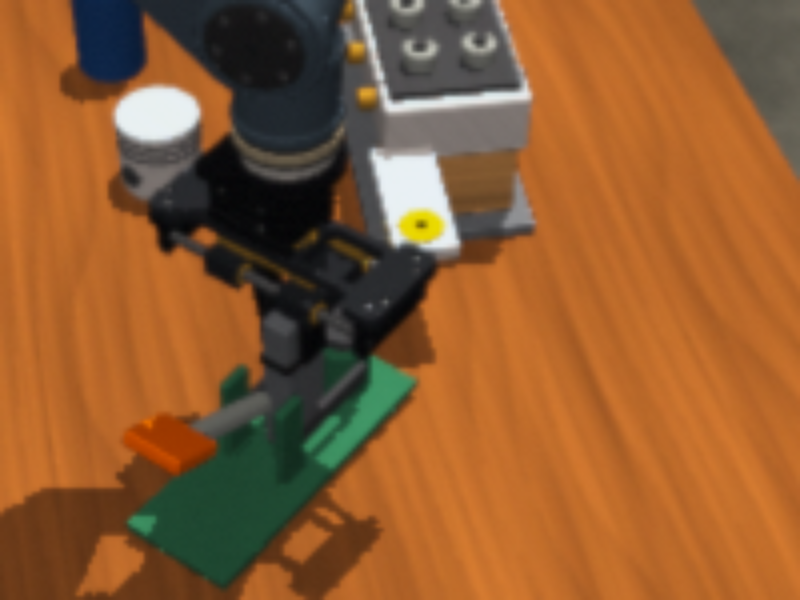

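View pics/wrist5.png

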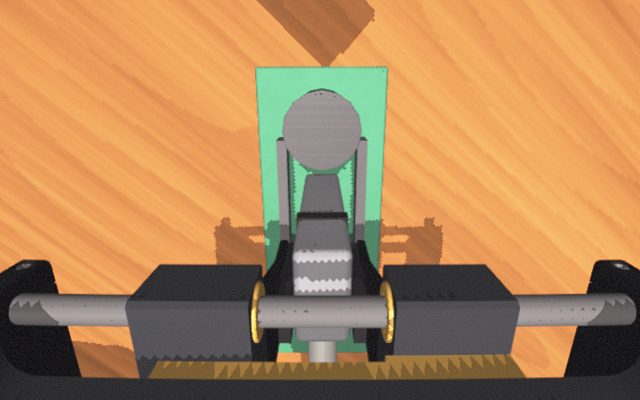

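The jack is level and 8–9 mm up, with the lug clear ahead. I'll slide it in 99 mm along its own x.

{"fn": "jog_arm", "kwargs": {"rows": [{"dp": [8,0,0],"turn": [0,0,0],"grip": 0},{"dp": [20,0,0],"turn": [0,0,0],"grip": 0},{"dp": [34,0,0],"turn": [0,0,0],"grip": 0},{"dp": [48,0,0],"turn": [0,0,0],"grip": 0},{"dp": [62,0,0],"turn": [0,0,0],"grip": 0},{"dp": [75,0,0],"turn": [0,0,0],"grip": 0},{"dp": [86,0,0],"turn": [0,0,0],"grip": 0},{"dp": [94,0,0],"turn": [0,0,0],"grip": 0},{"dp": [99,0,0],"turn": [0,0,0],"grip": 0},{"dp": [99,0,0],"turn": [0,0,0],"grip": 0}]}}

```text
time_s: 8.45
position: [0.5866, -0.0763, 0.1215]
tcp_rot: [[0.751, 0.66, 0.0], [0.66, -0.751, -0.0], [0.0, 0.0, -1.0]]
force: [-0.7, -0.2, -9.0]
opening: 0.274
```

{"fn": "jog_arm", "kwargs": {"rows": [{"dp": [0,0,0],"turn": [0,0,0],"grip": 0},{"dp": [0,0,0],"turn": [0,0,0],"grip": 0},{"dp": [0,0,0],"turn": [0,0,0],"grip": 0}]}}

```text
time_s: 8.75
position: [0.5857, -0.0771, 0.1215]
tcp_rot: [[0.752, 0.659, -0.0], [0.659, -0.752, -0.0], [-0.0, -0.0, -1.0]]
force: [0.5, 0.2, -9.2]
opening: 0.275
```

```bash
python3 go.py .5864 -.0768 .113 41.2;  python3 - <<'E'
from sad import *
for n in ['side','wrist']:
  p,d=cap(n)
  if n=='side': p=cv2.resize(p[130:280,240:440],None,fx=4,fy=4)
  cv2.imwrite(f'pics/{n}6.png',p[...,::-1])
z=load('wrist');hsv=cv2.cvtColor(z['p'],cv2.COLOR_RGB2HSV).astype(int);h,s=hsv[...,0],hsv[...,1]
Y=((h>24)&(h<36)&(s>150)&(np.arange(400)[:,None]<235)).astype(np.uint8)
Y=cv2.morphologyEx(Y,cv2.MORPH_CLOSE,np.ones((11,11)))
k,l,st,ce=cv2.connectedComponentsWithStats(Y);i=1+np.argmax(st[1:,4]);c=max(cv2.findContours((l==i).astype(np.uint8),0,2)[0],key=len);e=cv2.fitEllipse(c)
w=plane('wrist',[e[0]],.104)[0];s=bot.read_state();print(e,w,s['tcp_rot'].T@(w-s['position'])*1000)
E
```

```text
t 8.75 pos [ 0.5857 -0.0771  0.1215] yaw 41.22159499046713 F [ 0.5219  0.1645 -9.1907] open 0.27458345379903243
dp [0.7297 0.1752 8.5363] turn [-0.0174  0.0203  0.0216]
((321.08038330078125, 133.21133422851562), (74.96497344970703, 75.5940933227539), 164.60357666015625) [ 0.6316 -0.0373  0.104 ] [60.5682  0.2279 17.5727]
```

View pics/side6.png

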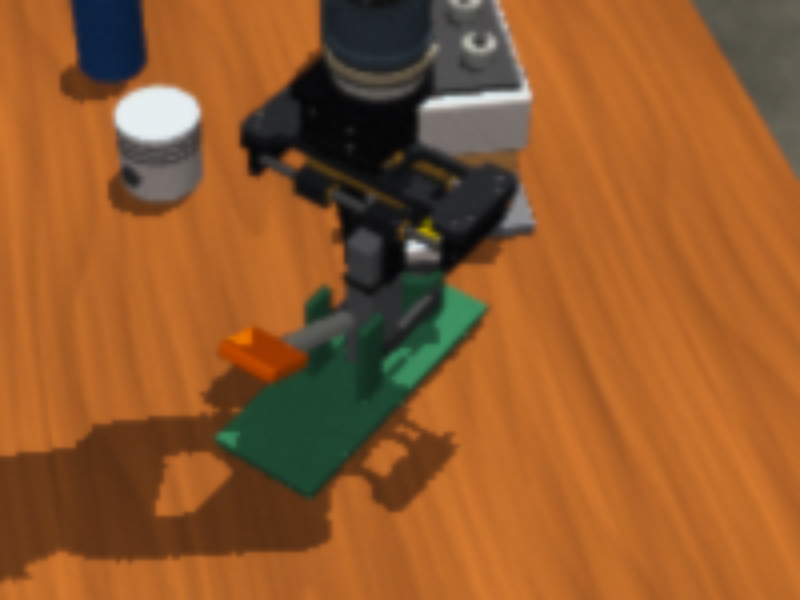

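View pics/wrist6.png

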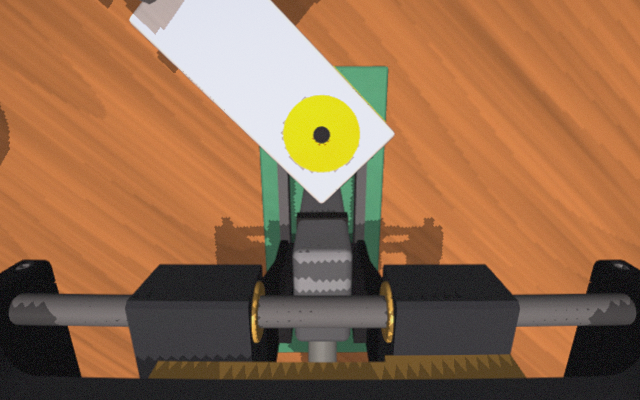

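In the wrist view the disc sits at (60.6,0.2) mm in the tool frame and the saddle was measured at (60.2,-0.2), so they're aligned to about 0.5 mm. I'll lower the jack and release it.

{"fn": "jog_arm", "kwargs": {"rows": [{"dp": [0.4,0.2,2],"turn": [0,0,0],"grip": 0},{"dp": [0.4,0.2,4],"turn": [0,0,0],"grip": 0},{"dp": [0.4,0.2,6],"turn": [0,0,0],"grip": 0},{"dp": [0.4,0.2,7.3],"turn": [0,0,0],"grip": 0},{"dp": [0.4,0.2,8.3],"turn": [0,0,0],"grip": 0},{"dp": [0.4,0.2,8.3],"turn": [0,0,0],"grip": 0},{"dp": [0.4,0.2,8.3],"turn": [0,0,0],"grip": 0}]}}

```text
time_s: 9.55
position: [0.5867, -0.0765, 0.1136]
tcp_rot: [[0.752, 0.659, 0.0], [0.659, -0.752, 0.0], [0.0, 0.0, -1.0]]
force: [-0.1, 2.1, -6.4]
opening: 0.278
```

{"fn": "jog_arm", "kwargs": {"rows": [{"dp": [0,0,0.5],"turn": [0,0,0],"grip": 0},{"dp": [0,0,0.8],"turn": [0,0,0],"grip": 0},{"dp": [0,0,0.8],"turn": [0,0,0],"grip": 0}]}}

```text
time_s: 9.85
position: [0.5867, -0.0764, 0.1134]
tcp_rot: [[0.752, 0.659, 0.001], [0.659, -0.752, 0.0], [0.001, 0.0, -1.0]]
force: [-0.9, 2.3, 2.1]
opening: 0.273
```

Contact with the bench is confirmed: the force went from -9 to +2 N. Next I'll open, then retreat straight up.

{"fn": "jog_arm", "kwargs": {"rows": [{"dp": [0,0,0],"turn": [0,0,0],"grip": 0.5},{"dp": [0,0,0],"turn": [0,0,0],"grip": 1},{"dp": [0,0,0],"turn": [0,0,0],"grip": 1},{"dp": [0,0,0],"turn": [0,0,0],"grip": 1},{"dp": [0,0,0],"turn": [0,0,0],"grip": 1},{"dp": [0,0,0],"turn": [0,0,0],"grip": 1},{"dp": [0,0,0],"turn": [0,0,0],"grip": 1}]}}

```text
time_s: 10.55
position: [0.5866, -0.0767, 0.1124]
tcp_rot: [[0.752, 0.659, 0.0], [0.659, -0.752, -0.0], [-0.0, 0.0, -1.0]]
force: [-0.4, -0.3, -1.0]
opening: 0.826
```

Run:
```python
from sad import *
for n in ['wrist']:
  p,d=cap(n)
  cv2.imwrite(f'pics/{n}7.png',p[...,::-1])
s=bot.read_state();print(s['position'],s['opening'],s['force'])
```

```text
[ 0.5866 -0.0767  0.1124] 0.8706966641433714 [ 0.4688  0.1718 -0.6572]
```

View pics/wrist7.png

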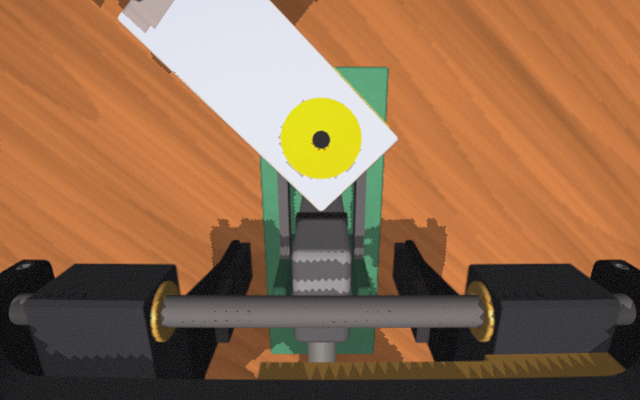

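Released cleanly, with the disc centred on the jack's axis. Now up, close the fingers, and move back over the pad.

{"fn": "jog_arm", "kwargs": {"rows": [{"dp": [0,0,-15],"turn": [0,0,0],"grip": 1},{"dp": [0,0,-40],"turn": [0,0,0],"grip": 1},{"dp": [0,0,-65],"turn": [0,0,0],"grip": 1},{"dp": [0,0,-85],"turn": [0,0,0],"grip": 0},{"dp": [-20,0,-90],"turn": [0,0,0],"grip": 0},{"dp": [-50,0,-90],"turn": [0,0,0],"grip": 0},{"dp": [-80,0,-90],"turn": [0,0,0],"grip": 0},{"dp": [-110,0,-90],"turn": [0,0,0],"grip": 0},{"dp": [-130,0,-90],"turn": [0,0,0],"grip": 0},{"dp": [-130,0,-90],"turn": [0,0,0],"grip": 0}]}}

```text
time_s: 11.6
position: [0.4871, -0.1635, 0.2025]
tcp_rot: [[0.754, 0.657, -0.001], [0.657, -0.754, 0.0], [-0.001, -0.001, -1.0]]
force: [0.5, -0.5, 0.5]
opening: 0.444
```

{"fn": "jog_arm", "kwargs": {"rows": [{"dp": [0,0,0],"turn": [0,0,0],"grip": 0},{"dp": [0,0,0],"turn": [0,0,0],"grip": 0}]}}

```text
time_s: 11.8
position: [0.4896, -0.162, 0.2026]
tcp_rot: [[0.751, 0.66, 0.001], [0.66, -0.751, -0.0], [0.001, 0.001, -1.0]]
force: [-0.7, 0.1, 0.7]
opening: 0.262
```

```bash
cat > look.py <<'E'
import sys
from sad import *
k=sys.argv[1]
for n in sys.argv[2:]:
  p,d=cap(n)
  if n=='side': p=cv2.resize(p[130:280,240:440],None,fx=4,fy=4)
  if n=='scene': p=cv2.resize(p[140:280,230:430],None,fx=4,fy=4)
  cv2.imwrite(f'pics/{n}{k}.png',p[...,::-1])
E
python3 look.py 8 side scene wrist
python3 - <<'E'
from fit import *
a=np.radians(41.2);o=np.array([.6317,-.0371]);x=np.array([np.cos(a),np.sin(a)]);
print('pad pred',o-.1898*x)
for n in ['wrist','side','scene']:
    P,h,s,v,b=seg(n);O=(h<20)&(s>200)&(v>150)&(P[...,2]>.1)&(P[...,2]<.15)&(P[...,1]<-.1)&(P[...,1]>-.22)&(P[...,0]>.42)&(P[...,0]<.55)
    q=P[O];print(n,len(q),np.median(q,0) if len(q) else 0)
s=bot.read_state();print(s['position'],s['opening'])
z=load('wrist');P=cloud('wrist');hsv=cv2.cvtColor(z['p'],cv2.COLOR_RGB2HSV).astype(int);s=hsv[...,1]
M=(abs(P[...,2]-.138)<.004)&(P[...,0]>.5)&(P[...,1]<.0)
print('fin',plane('wrist',[np.argwhere(M).mean(0)[::-1]],.138), 'pred',o-.06*x)
E
```

```text
pad pred [ 0.4889 -0.1621]
wrist 1302 [ 0.4789 -0.1702  0.1326]
side 168 [ 0.4833 -0.1684  0.1291]
scene 183 [ 0.4912 -0.1618  0.1267]
[ 0.4895 -0.1618  0.2024] 0.12754413893477634
fin [[ 0.5774 -0.0853  0.138 ]] pred [ 0.5866 -0.0766]
```

View pics/side8.png

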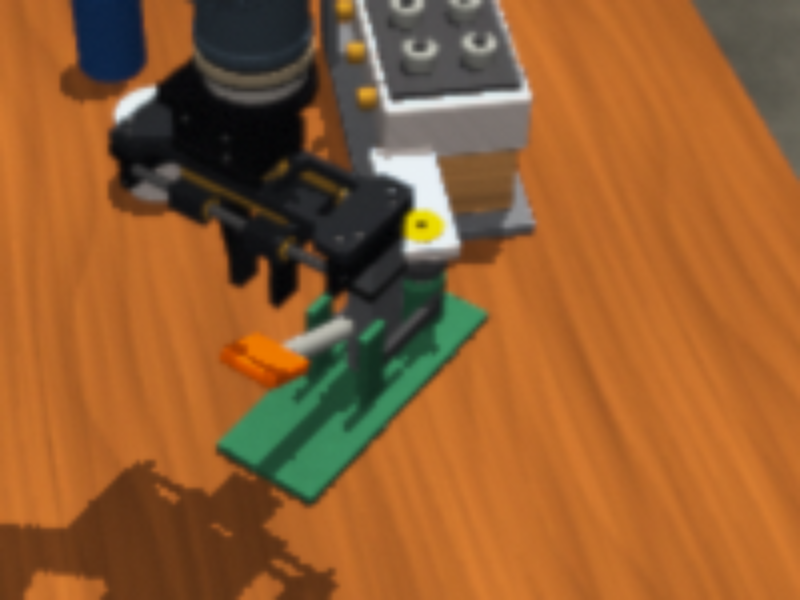

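View pics/wrist8.png

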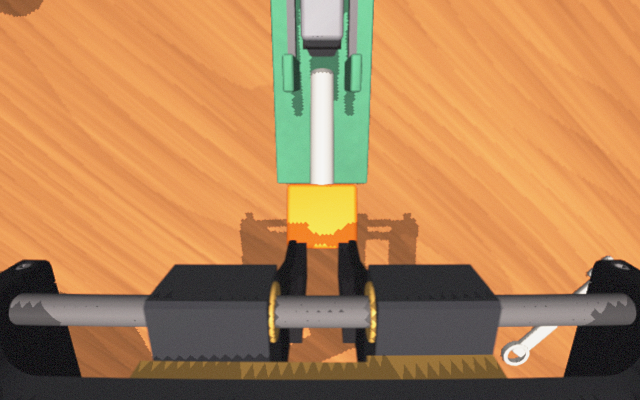

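View pics/scene8.png

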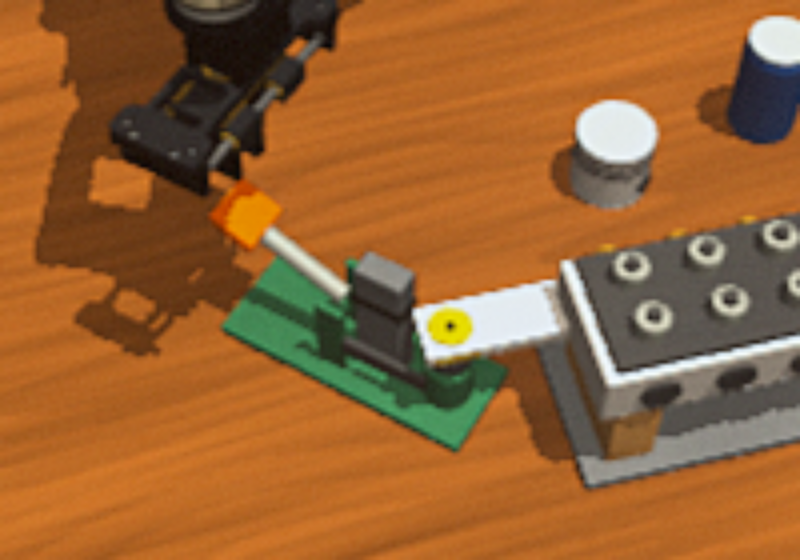

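The pad is centred under the fingers (columns 288–356, centre 322, against finger centre 321). The jack stays flat with the disc over the saddle. I'll descend to just above the pad.

{"fn": "jog_arm", "kwargs": {"rows": [{"dp": [0,0,15],"turn": [0,0,0],"grip": 0},{"dp": [0,0,30],"turn": [0,0,0],"grip": 0},{"dp": [0,0,42],"turn": [0,0,0],"grip": 0},{"dp": [0,0,50],"turn": [0,0,0],"grip": 0},{"dp": [0,0,55],"turn": [0,0,0],"grip": 0},{"dp": [0,0,60],"turn": [0,0,0],"grip": 0},{"dp": [0,0,65],"turn": [0,0,0],"grip": 0},{"dp": [-1,0,70],"turn": [0,0,0],"grip": 0},{"dp": [-2,0,75],"turn": [0,0,0],"grip": 0}]}}

```text
time_s: 12.85
position: [0.4877, -0.1642, 0.1276]
tcp_rot: [[0.752, 0.66, 0.001], [0.66, -0.752, -0.001], [0.0, 0.001, -1.0]]
force: [-0.8, -1.3, 3.1]
opening: 0.007
```

{"fn": "jog_arm", "kwargs": {"rows": [{"dp": [-2,0,6],"turn": [0,0,0],"grip": 0},{"dp": [-4,0,12],"turn": [0,0,0],"grip": 0},{"dp": [-5,0,18],"turn": [0,0,0],"grip": 0},{"dp": [-6,0,24],"turn": [0,0,0],"grip": 0},{"dp": [-7,0,29],"turn": [0,0,0],"grip": 0},{"dp": [-8,0,34],"turn": [0,0,0],"grip": 0},{"dp": [-8,0,38],"turn": [0,0,0],"grip": 0},{"dp": [-8,0,42],"turn": [0,0,0],"grip": 0},{"dp": [-8,0,45],"turn": [0,0,0],"grip": 0},{"dp": [-8,0,47],"turn": [0,0,0],"grip": 0}]}}

```text
time_s: 13.85
position: [0.4818, -0.1694, 0.0809]
tcp_rot: [[0.752, 0.659, 0.002], [0.659, -0.752, -0.001], [0.001, 0.002, -1.0]]
force: [-1.3, -0.2, 10.2]
opening: 0.004
```

```bash
python3 look.py 9 side scene; python3 -c "
from fit import *
s=bot.read_state();print(s['time_s'],s['position'],s['force'])
for n in ['side','scene']:
    P,h,s,v,b=seg(n);Y=b&(h>22)&(h<36)&(s>120)&(P[...,1]<.02)&(P[...,1]>-.08)&(P[...,2]>.08);print(n,Y.sum(),np.median(P[Y],0))
"
```

```text
13.95 [ 0.4818 -0.1693  0.081 ] [-0.6415 -0.1037 11.0459]
side 64 [ 0.6291 -0.0366  0.1291]
scene 80 [ 0.6331 -0.0362  0.129 ]
```

View pics/side9.png

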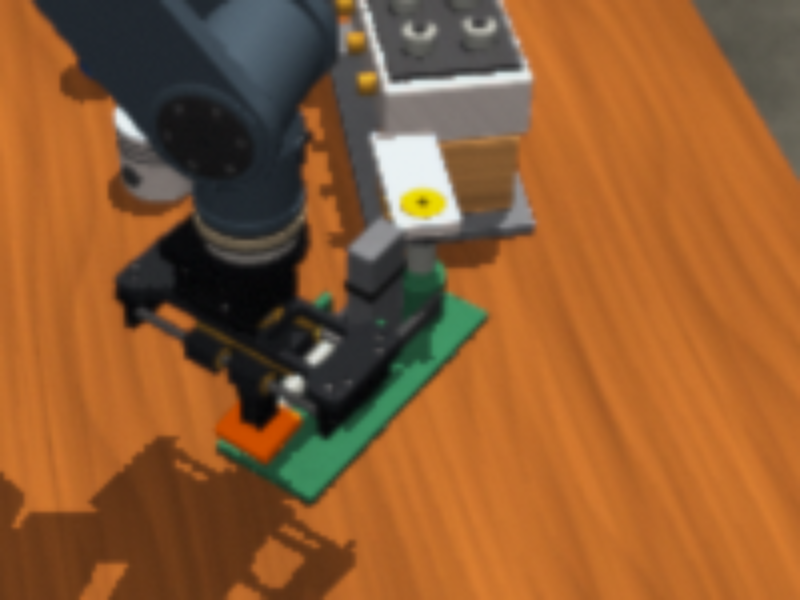

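View pics/scene9.png

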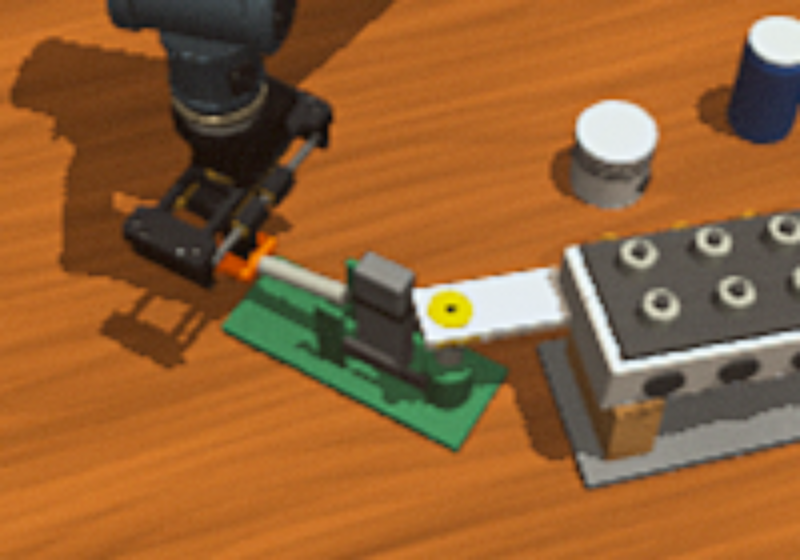

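The head is raised 24 mm (disc z 0.105→0.129). I'll press a little more to confirm the firm stop.

{"fn": "jog_arm", "kwargs": {"rows": [{"dp": [0,0,1],"turn": [0,0,0],"grip": 0},{"dp": [0,0,2],"turn": [0,0,0],"grip": 0},{"dp": [0,0,2],"turn": [0,0,0],"grip": 0},{"dp": [0,0,2],"turn": [0,0,0],"grip": 0}]}}

```text
time_s: 14.35
position: [0.4819, -0.1694, 0.0803]
tcp_rot: [[0.752, 0.659, 0.002], [0.659, -0.752, -0.001], [0.001, 0.002, -1.0]]
force: [-3.1, 0.0, 19.6]
opening: 0.008
```

Firm stop confirmed: the force rose to 19.6 N with almost no movement. I'll now release it smoothly to the top and clear the pad.

{"fn": "jog_arm", "kwargs": {"rows": [{"dp": [0,0,-4],"turn": [0,0,0],"grip": 0},{"dp": [1,0,-9],"turn": [0,0,0],"grip": 0},{"dp": [2,0,-15],"turn": [0,0,0],"grip": 0},{"dp": [3,0,-21],"turn": [0,0,0],"grip": 0},{"dp": [4,0,-27],"turn": [0,0,0],"grip": 0},{"dp": [5,0,-33],"turn": [0,0,0],"grip": 0},{"dp": [6,0,-39],"turn": [0,0,0],"grip": 0},{"dp": [7,0,-45],"turn": [0,0,0],"grip": 0},{"dp": [8,0,-51],"turn": [0,0,0],"grip": 0},{"dp": [9,0,-57],"turn": [0,0,0],"grip": 0}]}}

```text
time_s: 15.35
position: [0.4879, -0.1626, 0.1354]
tcp_rot: [[0.752, 0.659, -0.001], [0.659, -0.752, 0.001], [0.0, -0.001, -1.0]]
force: [0.4, 0.6, 0.6]
opening: 0.006
```

{"fn": "jog_arm", "kwargs": {"rows": [{"dp": [1,0,-5],"turn": [0,0,0],"grip": 0},{"dp": [1,0,-10],"turn": [0,0,0],"grip": 0},{"dp": [1,0,-15],"turn": [0,0,0],"grip": 0},{"dp": [1,0,-20],"turn": [0,0,0],"grip": 0},{"dp": [1,0,-20],"turn": [0,0,0],"grip": 0},{"dp": [1,0,-20],"turn": [0,0,0],"grip": 0},{"dp": [1,0,-20],"turn": [0,0,0],"grip": 0},{"dp": [1,0,-20],"turn": [0,0,0],"grip": 0},{"dp": [1,0,-20],"turn": [0,0,0],"grip": 0},{"dp": [1,0,-20],"turn": [0,0,0],"grip": 0}]}}

```text
time_s: 16.35
position: [0.4888, -0.1623, 0.1553]
tcp_rot: [[0.752, 0.659, -0.0], [0.659, -0.752, 0.0], [-0.0, -0.0, -1.0]]
force: [-0.0, 0.6, -0.2]
opening: 0.005
```

{"fn": "jog_arm", "kwargs": {"rows": [{"dp": [0,0,0],"turn": [0,0,0],"grip": 0},{"dp": [0,0,0],"turn": [0,0,0],"grip": 0},{"dp": [0,0,0],"turn": [0,0,0],"grip": 0},{"dp": [0,0,0],"turn": [0,0,0],"grip": 0},{"dp": [0,0,0],"turn": [0,0,0],"grip": 0},{"dp": [0,0,0],"turn": [0,0,0],"grip": 0}]}}

```text
time_s: 16.95
position: [0.4888, -0.1624, 0.1555]
tcp_rot: [[0.752, 0.659, -0.0], [0.659, -0.752, 0.0], [-0.0, -0.0, -1.0]]
force: [-0.0, -0.3, 0.6]
opening: 0.003
```

```bash
python3 look.py 10 side scene wrist; python3 -c "
from fit import *
s=bot.read_state();print(s['time_s'],s['position'],s['force'])
for n in ['side','scene']:
    P,h,s,v,b=seg(n);Y=b&(h>22)&(h<36)&(s>120)&(P[...,1]<.02)&(P[...,1]>-.08)&(P[...,2]>.08);print(n,Y.sum(),np.median(P[Y],0))
    O=(h<20)&(s>200)&(v>120)&(P[...,2]>.06)&(P[...,2]<.16)&(P[...,1]<-.1)&(P[...,1]>-.22)&(P[...,0]>.42)&(P[...,0]<.55);print(O.sum(),np.median(P[O],0),P[O][:,2].max())
"
```

```text
17.1 [ 0.4889 -0.1623  0.1555] [ 0.2407  0.1252 -0.3314]
side 65 [ 0.6308 -0.0357  0.1047]
155 [ 0.4828 -0.1717  0.1303] 0.14838118306493775
scene 76 [ 0.6337 -0.0357  0.1055]
133 [ 0.4971 -0.1629  0.1249] 0.15150424736657697
```

View pics/side10.png

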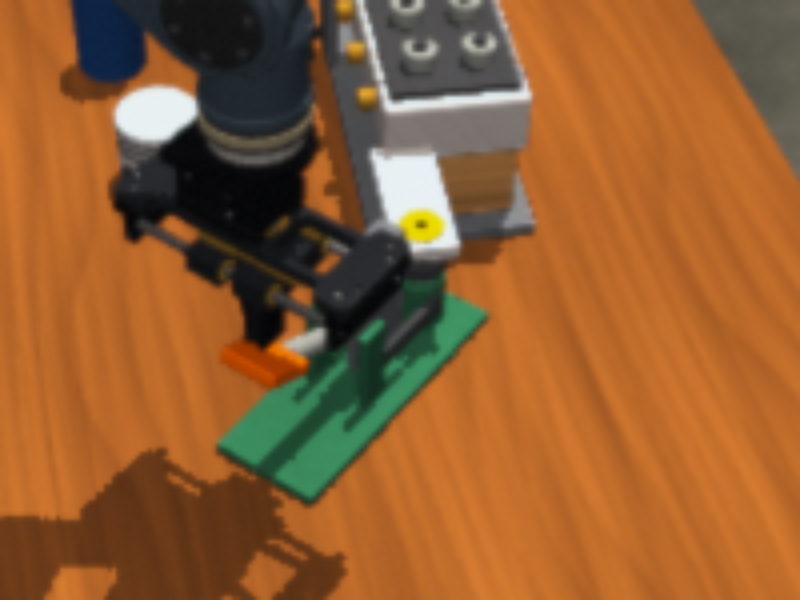

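View pics/scene10.png

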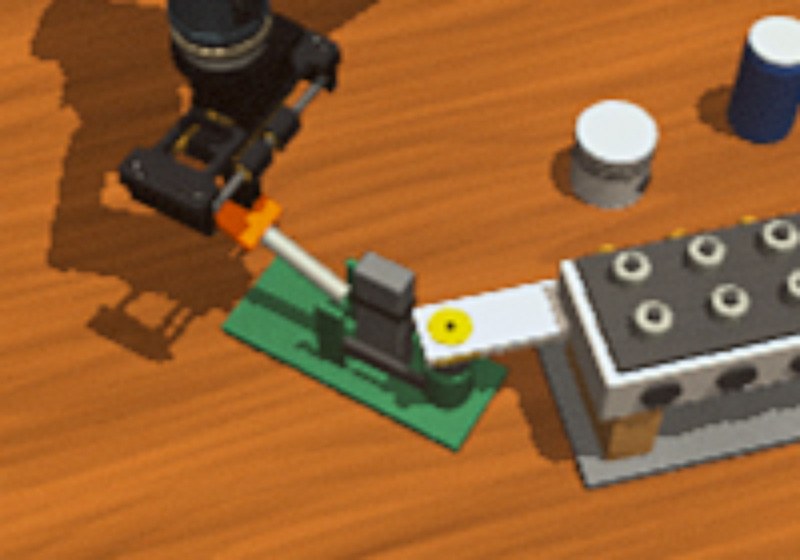

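View pics/wrist10.png

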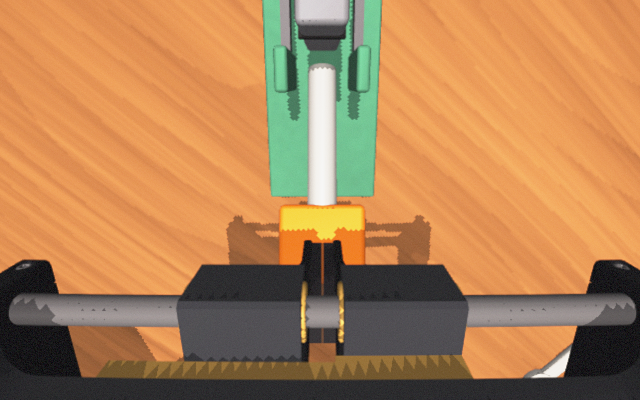

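The head is back at rest (disc z 0.105), the handle is fully up and clear of the fingers, and the jack hasn't shifted. Second pump.

{"fn": "jog_arm", "kwargs": {"rows": [{"dp": [0,0,6],"turn": [0,0,0],"grip": 0},{"dp": [0,0,12],"turn": [0,0,0],"grip": 0},{"dp": [-1,0,18],"turn": [0,0,0],"grip": 0},{"dp": [-2,0,24],"turn": [0,0,0],"grip": 0},{"dp": [-3,0,30],"turn": [0,0,0],"grip": 0},{"dp": [-5,0,36],"turn": [0,0,0],"grip": 0},{"dp": [-6,0,42],"turn": [0,0,0],"grip": 0},{"dp": [-7,0,48],"turn": [0,0,0],"grip": 0},{"dp": [-8,0,54],"turn": [0,0,0],"grip": 0},{"dp": [-9,0,60],"turn": [0,0,0],"grip": 0}]}}

```text
time_s: 18.1
position: [0.4817, -0.1689, 0.0957]
tcp_rot: [[0.751, 0.66, -0.0], [0.66, -0.751, -0.001], [-0.001, 0.0, -1.0]]
force: [-2.2, -0.4, 10.5]
opening: 0.008
```

{"fn": "jog_arm", "kwargs": {"rows": [{"dp": [-1,0,5],"turn": [0,0,0],"grip": 0},{"dp": [-1,0,9],"turn": [0,0,0],"grip": 0},{"dp": [-1,0,13],"turn": [0,0,0],"grip": 0},{"dp": [-1,0,15],"turn": [0,0,0],"grip": 0},{"dp": [-1,0,17],"turn": [0,0,0],"grip": 0},{"dp": [-1,0,18],"turn": [0,0,0],"grip": 0},{"dp": [-1,0,18],"turn": [0,0,0],"grip": 0},{"dp": [-1,0,18],"turn": [0,0,0],"grip": 0},{"dp": [-1,0,18],"turn": [0,0,0],"grip": 0}]}}

```text
time_s: 19.0
position: [0.4815, -0.1691, 0.0799]
tcp_rot: [[0.752, 0.659, 0.002], [0.659, -0.752, -0.001], [0.001, 0.002, -1.0]]
force: [-3.8, 0.6, 25.7]
opening: 0.0
```

```bash
python3 look.py 11 side scene wrist; python3 -c "
from fit import *
s=bot.read_state();print(s['time_s'],s['position'],s['force'],s['moment'],s['qvel'])
for n in ['side','scene']:
    P,h,s,v,b=seg(n);Y=b&(h>22)&(h<36)&(s>120)&(P[...,1]<.02)&(P[...,1]>-.08)&(P[...,2]>.08);print(n,Y.sum(),np.median(P[Y],0))
"
```

```text
19.15 [ 0.4815 -0.1691  0.0799] [-5.0083  1.57   25.3792] [0.3347 0.7352 0.0316] [ 0.0476 -0.1253 -0.0391 -0.0027  0.0374 -0.0318]
side 65 [ 0.6295 -0.0383  0.1297]
scene 78 [ 0.6339 -0.0366  0.1304]
```

View pics/side11.png

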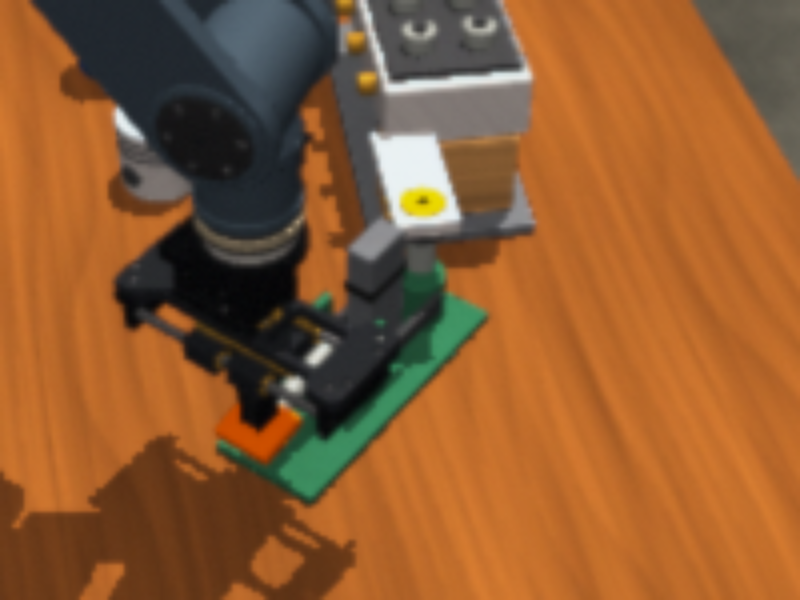

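View pics/wrist11.png

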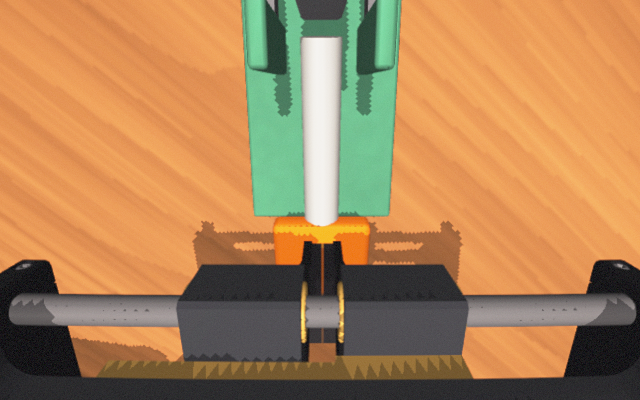

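The handle is at its stop and holding steadily at about 25 N, with the head raised 25 mm and the jack flat. Handing in.

```bash
python3 -c "
from rig import bot
print(bot.hand_in()); s=bot.read_state();print(s['time_s'],s['position'],s['force'])"
```

```text
the job is handed in; nothing more can be done
None
the job is handed in; nothing more can be done
```

I placed the jack, did the trial lift, let the head settle, then pumped again. I handed in at about 19 s, with the arm still holding the handle down and the head raised.

- **Placement:** I carried the jack by its fin and set it flat under the lug with the handle up. Just before I lowered it, the saddle was within about 0.5 mm of the yellow mark in the wrist view. The saddle was then hidden under the lug, so I couldn't check the centring directly after release. The jack showed no visible shift in later pictures.
- **Trial lift:** The handle reached its firm stop at 19.6 N. The marker disc rose from 0.105 to 0.129 m.
- **Return:** The handle came all the way up, clear of the fingers, and the disc went back to 0.105 m, so the head was on its block again.
- **Final hold:** The handle was at the stop with a steady push of about 25 N. The disc was at 0.130 m, and the jack stood flat.
- **Other objects:** The arm touched only the jack's fin and pad. I never moved the piston, tin or spanner, but I didn't re-measure where they were at the end.

The two fixed cameras differed by 3–4 mm in absolute position. I relied on the wrist camera for the alignment, and its readings fell between or close to theirs.

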